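Load the inspection slide at the watchmaker's bench

TASK

Get the batch of middle-size (30 mm) watch movements ready for viewing: slide the carriage by its grip until its pointer stands on the loading mark, then lay every middle-size movement flat in its tray, leaving the smaller and larger look-alikes on the green mat. With all of them in the tray, slide the carriage to the viewing mark near the lamp post, and only then swing the light bar out by its knob until it clicks home alongside the tray. Do not disturb the loupes, the dropper bottle or the glass dish.

Things in the scene. Friction and masses are not known exactly. Their poses are not given: they have to be found in the camera images.
- case1: watch movement in a plain round steel casing ring, brass top with small wheels; a flat disc 30 mm in diameter and 12 mm high, loose; origin at the centre of its underside, z up when it lies flat; at the start flat on the green mat. One of the middle-size (30 mm) movements, 3 to 5 of which are present; these go in the tray
- case2: watch movement in a plain round steel casing ring, brass top with small wheels; a flat disc 30 mm in diameter and 12 mm high, loose; origin at the centre of its underside, z up when it lies flat; at the start flat on the green mat. One of the middle-size (30 mm) movements, 3 to 5 of which are present; these go in the tray
- case3: watch movement in a plain round steel casing ring, brass top with small wheels; a flat disc 30 mm in diameter and 12 mm high, loose; origin at the centre of its underside, z up when it lies flat; at the start flat on the green mat. One of the middle-size (30 mm) movements, 3 to 5 of which are present; these go in the tray
- case4: watch movement in a plain round steel casing ring, brass top with small wheels; a flat disc 30 mm in diameter and 12 mm high, loose; origin at the centre of its underside, z up when it lies flat; at the start flat on the green mat. One of the middle-size (30 mm) movements, 3 to 5 of which are present; these go in the tray
- case5: watch movement in a plain round steel casing ring, brass top with small wheels; a flat disc 30 mm in diameter and 12 mm high, loose; origin at the centre of its underside, z up when it lies flat; at the start flat on the green mat. One of the middle-size (30 mm) movements, 3 to 5 of which are present; these go in the tray
- small1: watch movement in a plain round steel casing ring, brass top with small wheels; a flat disc 22 mm in diameter and 12 mm high, loose; origin at the centre of its underside, z up when it lies flat; at the start flat on the green mat. Look-alike of another size, stays on the mat
- small2: watch movement in a plain round steel casing ring, brass top with small wheels; a flat disc 22 mm in diameter and 12 mm high, loose; origin at the centre of its underside, z up when it lies flat; at the start flat on the green mat. Look-alike of another size, stays on the mat
- large1: watch movement in a plain round steel casing ring, brass top with small wheels; a flat disc 40 mm in diameter and 12 mm high, loose; origin at the centre of its underside, z up when it lies flat; at the start flat on the green mat. Look-alike of another size, stays on the mat
- large2: watch movement in a plain round steel casing ring, brass top with small wheels; a flat disc 40 mm in diameter and 12 mm high, loose; origin at the centre of its underside, z up when it lies flat; at the start flat on the green mat. Look-alike of another size, stays on the mat
- mat: green bench mat, 250 x 250 x 3 mm, fixed; origin at the centre of its underside, x and y along its edges; the movements lie on it about 80 mm apart
- tray (a point): centre of the upper face of the tray floor of the sliding carriage (28 mm above the table). The tray's inside is 80 mm along x and 196 mm along y (the track), with a lip 4 mm high and 3 mm thick; x points away from the robot across the track, y along the track towards the grip and the loading end, z up. The tray holds five 30 mm movements in a row along y at 38 mm pitch
- carriage_grip (a point): centre of the top of the carriage's black upright grip, which stands beyond the tray's +y end: 14 mm thick along the tray's x, 22 mm along y, 42 mm tall (top 70 mm above the table)
- carriage (a joint): position of the carriage on its track in m, 0 to 0.17, growing along the tray's y (away from the lamp post); pointer on the loading mark at 0.140, on the viewing mark at 0.030; it stays where it is left (drag about 2 N)
- pointer (a point): black pointer bar at the middle of the carriage's near long side, 18 mm above the table, that is read against the mark lines on the base (a twin pointer is on the far side)
- load_mark (a point): loading mark: black line across the base ledge, the one farther from the lamp post; the origin is on the line where the pointer meets it
- view_mark (a point): viewing mark: black line across the base ledge, the one nearer the lamp post, 110 mm from the loading mark
- lamp_hinge (a point): point on the vertical hinge axis of the light bar, at the top of the steel post, 120 mm above the table
- lamp_knob (a point): centre of the top of the steel knob on the light bar: upright cylinder 16 mm in diameter, 30 mm tall (118 to 148 mm above the table), 85 mm from the hinge axis. The black bar is 18 mm wide, 14 mm thick (104 to 118 mm above the table) and 170 mm long from the hinge
- lamp (a joint): angle of the light bar in rad, 0 to 1.571, growing clockwise seen from above; 0 = parked, pointing to the tray's -x (towards the robot); 1.571 = swung out fully along the tray's far edge, seated in its click stop, which can be felt over about the last 0.3 rad and draws the bar home over the last 0.1
- loupe1: black eye loupe, 38 mm in diameter, 36 mm tall, bystander; origin at its underside
- loupe2: a second black eye loupe like the first, bystander
- dropper: amber dropper bottle, 28 mm in diameter, 75 mm tall, bystander; origin at its underside
- dish: clear glass dish, 90 mm in diameter, 24 mm high, bystander; origin at its underside
There are look-alikes about, which are no part of the job. What is shaped like the case1 but purple is not meant.

How it is judged:
By the outcome, as a careful person would: the job done as asked, in the order asked, and still so for the second after the job is handed in, with the robot touching nothing.
Of case1, case2, case3, case4, case5 only 3 to 5 are there at a start; the rules pass over those that are not, and their reading is None.
At some moment in a run one of case1, case2, case3, case4, case5 may be knocked a few centimetres aside while the robot is not near it.
Once in a run the grip may slacken for a moment while it holds something.
It also fails if it takes over 210 s, if anything falls off the work surface, if the arm or the gripper's body presses on something with over 40 N, if the wrist force passes 120 N, or if a joint passes its speed limit or range.

ROBOT

A 6-joint arm with a two-finger parallel gripper is mounted at the origin on the work surface. World frame = base frame: x ahead of the robot, y to its left, z up, the work surface at z = 0. Lengths are in m, angles in rad, forces in N, time in s.
With the tool pointing down it reaches from about 0.35 to 0.975 m from the base axis. Payload 4.9 kg.
Tool frame: the origin (TCP) lies at the very end of the fingers, on their centre line; the grasp point (between the pads) lies 19 mm behind it (ctrl.tcp_to_grasp is the z of the grasp point in the tool frame, in m); z points along the fingers, y is the line along which they close (so a half turn about z gives the same grasp; the last joint's range is limited). The gripper opens to 85 mm and grips with 20 to 120 N. Pads are 22 mm wide; open, the fingers measure 114 mm over their backs; the gripper's body (76 mm by 85 mm) begins 54 mm behind the grasp point. The pads swing forward as they close: fully open they stand 13 mm farther back than shut.
Start: joints at [-1.272, 0.053, 1.613, -0, 1.476, -0.119], TCP at [0.254, -0.571, 0.231] pointing down, gripper open.
Joint ranges: [-3.01, 3.01], [-1.01, 2.22], [0.06, 2.58], [-1.02, 4.17], [0.09, 2.62], [-3.14, 3.14]. Speed limits (rad/s): [2.57, 2.57, 3.14, 3.14, 3.14, 3.14].

INTERFACE

Orientations are given as a rotation vector (axis times angle).
In Python, from station import ctrl, eyes, job, nets gives the robot as it stands. The module is installed in compiled form; this text tells all that it offers.
- The arm moves only by the tool jog_arm, never from a script. Its argument "commands" is one flat list of numbers, 7 for each row, row after row: the shift along the tool's x, y, z each as a share of 0.06 m, from -1 to 1, then the turn, a rotation vector about the tool's x, y, z each as a share of 0.1 rad, from -1 to 1, then the finger opening in mm, from 0 to 85.4. In form: [x, y, z, ax, ay, az, grip, x, y, z, ax, ay, az, grip, ...]. A call has 1 to 20 rows; each row shifts and turns the commanded pose from where the row before left it, along the tool's axes as they then stand; what a row does not reach is not made up. A row lasts 1/8 s, in which the tool goes at most 62.5 mm and 10.7 degrees, less where a joint would pass 70% of its speed; a pose out of reach is approached as far as the arm can. A call with a number of a shift or a turn outside -1 to 1 is refused whole. A call with a gripper value outside its range is refused whole. The fingers move at their own pace and stop on an object; "newtons" is the grip in N (left out, the last holds). Time passes only in rows, so rows that do not move let the fingers close. It gives the time, the measured TCP pose, the force, the opening and the grip force at its end, in the units of the state.
- ctrl.get_obs(): the state, without advancing time (a new reading comes with each control period).
- eyes.get_image(name): name is "side" or "top" or "wrist"; returns a dict with "image" (384x512x3 uint8, red, green, blue), "z_map" (384x512 float32, m along the optical axis (not along the pixel's ray), 0 where there is no reading), "K" (3x3 intrinsics, pixels), "dist_coeffs" ([k1, k2, p1, p2, k3] as OpenCV has them; the pictures are not rectified), "cam_to_world" (4x4, takes a point from camera to world coordinates). Camera axes: x right, y up, looking along -z (the intrinsics and any distortion apply to the point x, -y, -z); pixel columns grow to the right and rows downward; lengths in m; the calibration is good to about 2 mm. A picture is of the moment at which its call begins.
- job.finish_job(): hands the job in; it is judged then, once.
Trained networks look in the newest picture that a camera, given by its name, has taken for a name from the list of things; names that differ only in an ending like _2 or _b are one class to them, and where a whole thing is asked for, a point or a joint stands for the part that bears it (a point fixed in the world has none). Each returns a list of dicts, best first, with "p" (0 to 1); they miss things now and then, are a little off and sometimes report something else, mostly with a low value. They report only what shows in the picture. A call takes as long as a camera call. They do not tell look-alikes from the thing itself.
- nets.silhouettes(camera, name): "mask" (384x512 bool, what is visible of it) and "bbox" ([left, top, right, bottom] in pixels, round what is visible of it).
The state is a dict: "t": time; "q": joint angles; "dq": joint speeds; "effort": joint torques, N m; "tool_pos": TCP position; "tool_rot": TCP orientation; "contact_force": force on the tool from outside, world axes, zero at the start; "wrist_torque": the same for the moment, N m; "opening": finger opening in m; "grip_force": force on a finger pad.
Only numpy, scipy, OpenCV 4.12 (cv2) and the standard library are available. Lean on these libraries where they do the work, as an engineer would, in place of code of your own. Each camera call takes 0.05 s, during which the arm holds its last target. There are 200 camera calls.

## Working session

There is one attempt and no reset: what is moved stays moved. The work goes in short steps, Python scripts to look and compute and a tool call to move; the robot and the scene stay as the last step left them, time stands still between calls to the robot, and variables do not carry over. Pictures are saved under pics/ and viewed, at most 14 in all, crops included, and the job is handed in when it is done.

Besides the shell and the picture viewer there is one more tool, called after ">>>" as a command line: name --argument value ..., lists and objects as JSON in quotes. jog_arm: Moves the arm, as the interface text tells. Shift numbers are shares of 0.06 m and turn numbers shares of 0.1 rad, none past 1 either way. Its arguments: {"type":"object","properties":{"commands":{"type":"array","items":{"type":"number"}},"newtons":{"type":"number"}},"required":["commands"]}

```bash
mkdir -p pics; cat > h.py <<'E'
import numpy as np, cv2
from station import ctrl, eyes, job, nets
def pts(im, uv, z=None, plane=None):
    """pixels -> world, using depth z (optical axis) or a world plane height"""
    uv=np.asarray(uv,float).reshape(-1,1,2)
    n=cv2.undistortPoints(uv,np.array(im["K"]),np.array(im["dist_coeffs"])).reshape(-1,2)
    d=np.c_[n[:,0],-n[:,1],-np.ones(len(n))]
    T=np.array(im["cam_to_world"]); D=d@T[:3,:3].T
    if plane is not None: z=(plane-T[2,3])/D[:,2]
    return T[:3,3]+D*np.asarray(z).reshape(-1,1)
def save(im,name): cv2.imwrite("pics/"+name,im["image"][:,:,::-1])
def cloud(im):
    v,u=np.mgrid[0:384,0:512]
    return pts(im,np.stack([u,v],-1).reshape(-1,2),im["z_map"].reshape(-1)).reshape(384,512,3)
E
python3 - <<'E'
from h import *
for c in ("top","side"):
    im=eyes.get_image(c); save(im,c+"0.png"); P=cloud(im); print(c,np.array(im["cam_to_world"])[:3,3])
    for n in ("case1","small1","large1","tray","carriage_grip","lamp_knob","loupe1","dropper","dish","mat"):
        for r in nets.silhouettes(c,n)[:12]:
            if r["p"]<.3: continue
            m=r["mask"]; q=P[m&(im["z_map"]>0)]
            print(n,round(r["p"],2),np.array(r["bbox"]).round().astype(int).tolist(),np.median(q,0).round(3) if len(q) else None, m.sum())
print(ctrl.get_obs())
E
```

```text
top [ 0.32748234 -0.03063426  1.29450278]
case1 0.69 [237, 158, 249, 167] [0.699 0.013 0.049] 125
case1 0.62 [194, 189, 210, 200] [0.613 0.121 0.016] 98
case1 0.58 [168, 144, 176, 156] [0.743 0.218 0.012] 83
case1 0.55 [137, 182, 147, 190] [0.634 0.285 0.016] 48
case1 0.43 [243, 127, 253, 141] [ 0.782 -0.006  0.012] 84
case1 0.39 [165, 191, 176, 198] [0.617 0.204 0.015] 85
small1 0.61 [286, 198, 376, 234] [ 0.56  -0.226  0.028] 2963
small1 0.47 [183, 252, 196, 259] [0.45  0.147 0.014] 71
small1 0.36 [157, 215, 171, 224] [0.54  0.218 0.015] 62
large1 0.6 [129, 207, 144, 224] [0.548 0.297 0.016] 197
large1 0.45 [191, 216, 206, 231] [0.532 0.13  0.015] 184
tray 0.9 [285, 194, 377, 236] [ 0.56  -0.225  0.028] 2986
carriage_grip 0.65 [288, 193, 377, 234] [ 0.56  -0.227  0.028] 3074
carriage_grip 0.48 [163, 187, 175, 198] [0.617 0.204 0.015] 88
lamp_knob 0.92 [381, 189, 424, 260] [ 0.54  -0.392  0.117] 743
loupe1 0.62 [293, 274, 306, 286] [ 0.386 -0.143  0.035] 161
loupe1 0.5 [258, 266, 271, 280] [ 0.404 -0.051  0.036] 162
dropper 0.68 [238, 156, 247, 168] [0.699 0.013 0.048] 134
dish 0.82
[... 1296 characters left out ...]
, 'q': array([-1.27203279e+00,  5.27158237e-02,  1.61287926e+00,  1.59466330e-05,
        1.47600694e+00, -1.19036710e-01]), 'dq': array([-6.85391601e-05, -8.94610137e-04, -2.30976710e-03,  4.29388788e-04,
        3.15083129e-04,  1.85259257e-03]), 'effort': array([-1.26804430e-04, -3.93691278e+01, -3.70466316e+01, -1.58972575e-04,
        4.67393857e-04, -2.27367863e-06]), 'tool_pos': array([ 0.25357443, -0.57123619,  0.23130616]), 'tool_rot': array([-3.07328315e+00, -6.51511687e-01, -2.35144556e-05]), 'contact_force': array([-0.54274921,  0.51050501, -0.51550144]), 'wrist_torque': array([ 1.91203211e-02, -8.77211683e-05,  2.57036473e-02]), 'grip_force': 0.0, 'opening': 0.08531415013904342}
```

```bash
python3 - <<'E'
import cv2
a=cv2.imread("pics/top0.png")[110:300,100:440]; cv2.imwrite("pics/top0c.png",cv2.resize(a,None,fx=2.35,fy=2.35,interpolation=cv2.INTER_CUBIC))
a=cv2.imread("pics/side0.png")[90:384,130:370]; cv2.imwrite("pics/side0c.png",cv2.resize(a,None,fx=2,fy=2,interpolation=cv2.INTER_CUBIC))
E
```

```text
(no output)
```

View pics/top0c.png

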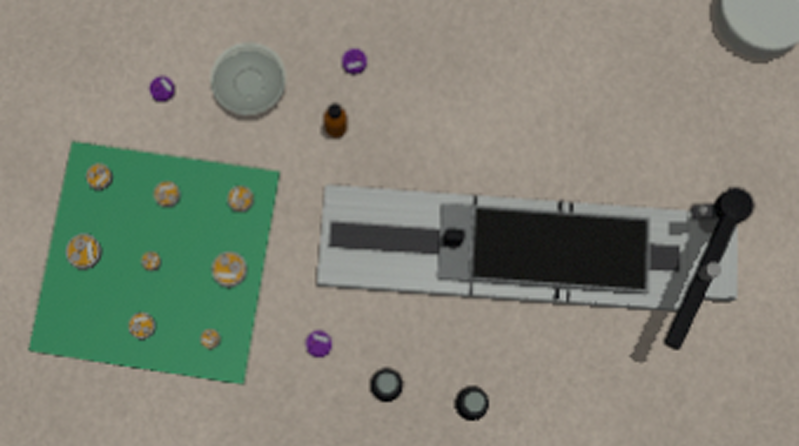

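View pics/side0c.png

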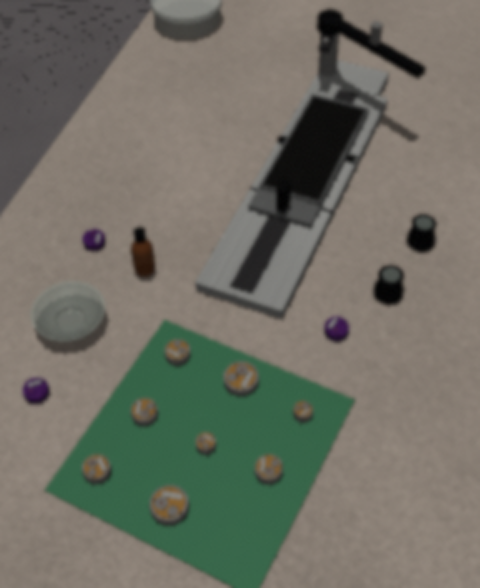

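```bash
cat >> h.py <<'E'
def go(x,y,z,yaw=None,o=None):
    """print the turn, then tool-frame shift shares (total) to reach pose, tool down; yaw = world angle of tool x"""
    from scipy.spatial.transform import Rotation as R
    o=o or ctrl.get_obs(); M=R.from_rotvec(o["tool_rot"]).as_matrix(); p=np.array(o["tool_pos"])
    cur=np.arctan2(M[1,0],M[0,0]); t=0
    if yaw is None: yaw=cur
    t=-(yaw-cur); t=(t+np.pi/2)%np.pi-np.pi/2; a=cur-t
    d=np.array([x,y,z])-p
    s=[d[0]*np.cos(a)+d[1]*np.sin(a), d[0]*np.sin(a)-d[1]*np.cos(a), -d[2]]
    print("cur",p.round(4),"yaw",cur.round(4),"tilt",M[:,2].round(4),"turn shares",round(t/.1,2),"shift shares",(np.array(s)/.06).round(3))
E
python3 - <<'E'
from h import *
im=eyes.get_image("top"); P=cloud(im); g=cv2.cvtColor(im["image"],cv2.COLOR_RGB2HSV)
X,Y,Z=P[...,0],P[...,1],P[...,2]
def blob(m,n):
    q=P[m]; print(n,len(q),q.mean(0).round(4),q.min(0).round(3),q.max(0).round(3)); return q
reg=(Y<-.02)&(Y>-.36)&(X>.45)&(X<.68)
q=blob(reg&(Z>.055)&(Z<.08)&(Y>-.2),"grip")
m=reg&(Z>.02)&(Z<.036)&(g[...,2]<60)&(np.arange(512)[None]>298); 
q=blob(m,"tray"); print(cv2.minAreaRect((q[:,:2]*1000).astype(np.float32)))
m=reg&(Z>.004)&(Z<.03); q=blob(m,"base"); print(cv2.minAreaRect((q[:,:2]*1000).astype(np.float32)))
q=blob((Z>.095)&(X>.4)&(X<.7)&(Y<-.3)&(Z<.128)&(g[...,2]<60),"bar");print(cv2.minAreaRect((q[:,:2]*1000).astype(np.float32)))
q=blob((Z>.13)&(X>.4)&(X<.7)&(Y<-.3)&(Z<.16),"knob")
# discs
H,S,V=g[...,0],g[...,1],g[...,2]
mat=((H>40)&(H<90)&(S>80)).astype(np.uint8); c=max(cv2.findContours(mat,0,2)[0],key=cv2.contourArea)
f=np.zeros_like(mat); cv2.drawContours(f,[c],-1,1,-1); n,L,st,ce=cv2.connectedComponentsWithStats(((f==1)&(mat==0)).astype(np.uint8))
for i in range(1,n):
    if st[i,4]>15: 
        w=pts(im,[ce[i]],plane=.012)[0]; print(st[i,4],ce[i].round(1),w.round(4))
im=eyes.get_image("wrist"); save(im,"w0.png")
print(np.array(im["cam_to_world"]).round(3),im["K"][0])
E
```

```text
grip 49 [ 0.5658 -0.1209  0.0683] [ 0.56  -0.132  0.058] [ 0.573 -0.111  0.075]
tray 2153 [ 0.5597 -0.2453  0.0283] [ 0.505 -0.36   0.02 ] [ 0.613 -0.146  0.036]
((559.7698974609375, -250.37969970703125), (107.29097747802734, 215.216796875), 6.589934825897217)
base 4877 [ 0.5609 -0.1807  0.021 ] [ 0.451 -0.36   0.004] [ 0.68 -0.02  0.03]
((565.26220703125, -189.9932861328125), (339.9126892089844, 229.39935302734375), 89.99671936035156)
bar 592 [ 0.5365 -0.3883  0.1168] [ 0.441 -0.436  0.095] [ 0.613 -0.338  0.128]
((532.2628173828125, -375.1349792480469), (50.26016616821289, 186.9896240234375), 60.69696807861328)
knob 48 [ 0.519  -0.381   0.1442] [ 0.513 -0.39   0.13 ] [ 0.528 -0.374  0.151]
102 [141.7 184.8] [0.6361 0.2868 0.012 ]
103 [170.5 192. ] [0.6175 0.2064 0.012 ]
102 [201.8 194. ] [0.6138 0.1209 0.012 ]
189 [135.  216.5] [0.5478 0.2985 0.012 ]
55 [163.9 220.6] [0.5386 0.2195 0.012 ]
186 [197.1 224.1] [0.5313 0.1299 0.012 ]
104 [159.9 248.1] [0.4645 0.2258 0.012 ]
60 [189.  253.7] [0.4517 0.1476 0.012 ]
[[ 0.405  0.879  0.251  0.317]
 [-0.914  0.39   0.111 -0.544]
 [-0.001 -0.275  0.962  0.374]
 [ 0.     0.     0.     1.   ]] [311.61141309   0.         257.01104133]
```

View pics/w0.png

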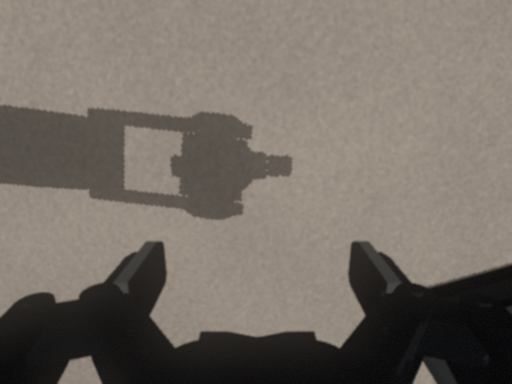

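>>> jog_arm --commands '[0,0,0,0,0,-0.99,85,0,0,0,0,0,-0.99,85,0,0,0,0,0,-0.99,85,0,0,0,0,0,-0.99,85,0,0,0,0,0,-0.99,85,0,0,0,0,0,-0.99,85,0,0,0,0,0,-0.99,85,0,0,0,0,0,-0.99,85,0,0,0,0,0,-0.99,85,0,0,0,0,0,-0.99,85,0,0,0,0,0,-0.99,85]'

```text
t: 2.58
tool_pos: [0.2536, -0.5712, 0.2313]
tool_rot: [-2.288, -2.153, 0.0]
contact_force: [-0.6, 0.7, -0.7]
opening: 0.085
grip_force: 0.0
```

```bash
python3 -c "
from h import *
go(.566,-.121,.2)"
```

```text
cur [ 0.2536 -0.5712  0.2313] yaw 1.5101 tilt [-0.  0. -1.] turn shares 0.0 shift shares [7.806 4.742 0.521]
```

>>> jog_arm --commands '[0.6,0.365,0.04,0,0,0,40,0.6,0.365,0.04,0,0,0,40,0.6,0.365,0.04,0,0,0,40,0.6,0.365,0.04,0,0,0,40,0.6,0.365,0.04,0,0,0,40,0.6,0.365,0.04,0,0,0,40,0.6,0.365,0.04,0,0,0,40,0.6,0.365,0.04,0,0,0,40,0.6,0.365,0.04,0,0,0,40,0.6,0.365,0.04,0,0,0,40,0.6,0.365,0.04,0,0,0,40,0.6,0.365,0.04,0,0,0,40,0.6,0.365,0.04,0,0,0,40,0,0,0,0,0,0,40,0,0,0,0,0,0,40]'

```text
t: 4.45
tool_pos: [0.5674, -0.1227, 0.2001]
tool_rot: [2.291, 2.149, -0.001]
contact_force: [-0.6, 0.3, 0.8]
opening: 0.0403
grip_force: 0.0
```

```bash
python3 - <<'E'
from h import *
im=eyes.get_image("wrist"); save(im,"w1.png"); P=cloud(im); X,Y,Z=P[...,0],P[...,1],P[...,2]
m=(Z>.06)&(Z<.08)&(abs(X-.566)<.05)&(abs(Y+.121)<.05); q=P[m]
print(len(q),q.mean(0),q.min(0),q.max(0),cv2.minAreaRect((q[:,:2]*1000).astype(np.float32)))
go(.566,-.121,.2)
E
```

```text
364 [ 0.56733435 -0.1233102   0.06910983] [ 0.56030178 -0.13535856  0.06008483] [ 0.57416866 -0.113327    0.07159065] ((567.1861572265625, -124.33236694335938), (22.019044876098633, 12.84242057800293), 86.58354187011719)
cur [ 0.5673 -0.1231  0.2001] yaw 1.5061 tilt [-2.e-04 -4.e-04 -1.e+00] turn shares 0.0 shift shares [ 0.033 -0.023  0.002]
```

View pics/w1.png

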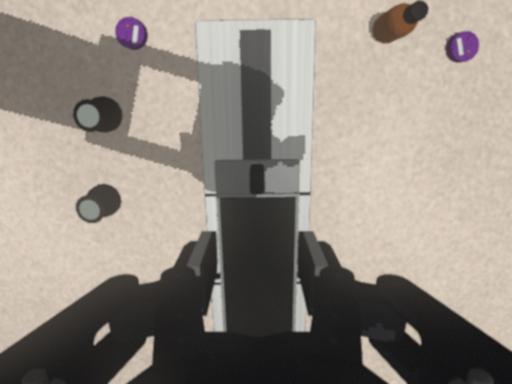

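```bash
python3 - <<'E'
from h import *
im=eyes.get_image("wrist"); g=cv2.cvtColor(im["image"],cv2.COLOR_RGB2GRAY); P=cloud(im)
for c in (209,212,304,307):
    col=g[150:310,c].astype(int); d=[(150+i,col[i]) for i in range(3,156) if col[i]<120 and col[i]<=col[i-1] and col[i]<col[i+1]]
    print(c,d,P[200,c].round(4))
    for r,_ in d: print("   ",pts(im,[[c,r]],plane=.017)[0].round(4),P[r,c].round(4))
E
```

```text
209 [(194, np.int64(96)), (233, np.int64(86)), (252, np.int64(46)), (261, np.int64(42)), (265, np.int64(43)), (267, np.int64(41)), (269, np.int64(39)), (272, np.int64(37)), (277, np.int64(35)), (282, np.int64(36)), (285, np.int64(35)), (288, np.int64(34)), (290, np.int64(35)), (292, np.int64(34)), (294, np.int64(35))] [ 0.5127 -0.1533  0.0188]
    [ 0.5131 -0.147   0.017 ] [ 0.5134 -0.1466  0.0184]
    [ 0.5081 -0.1928  0.017 ] [ 0.5458 -0.1116  0.209 ]
    [ 0.5055 -0.2165  0.017 ] [ 0.5484 -0.1123  0.227 ]
    [ 0.5042 -0.2281  0.017 ] [ 0.548  -0.1164  0.2271]
    [ 0.5036 -0.2333  0.017 ] [ 0.5478 -0.1181  0.2274]
    [ 0.5033 -0.2359  0.017 ] [ 0.5477 -0.1191  0.2272]
    [ 0.503  -0.2385  0.017 ] [ 0.5478 -0.1195  0.2281]
    [ 0.5026 -0.2425  0.017 ] [ 0.5476 -0.1211  0.2278]
    [ 0.5018 -0.2492  0.017 ] [ 0.5474 -0.1232  0.2282]
    [ 0.5011 -0.256   0.017 ] [ 0.5475 -0.1245  0.23  ]
    [ 0.5006 -0.2601  0.017 ] [ 0.5471 -0.1265  0.229 ]
    [ 0.5001 -0.2642  0.017 ] [ 0.5471 -0.1275  0.2298]
    [ 0.4998 -0.267   0.017 ] [ 0.5471 -0.1283  0.2301]
    [ 0.4995 -0.2697  0.01
[... 2632 characters left out ...]
017 ] [ 0.5879 -0.1172  0.2311]
    [ 0.6181 -0.2407  0.017 ] [ 0.5876 -0.1176  0.2328]
    [ 0.6181 -0.246   0.017 ] [ 0.5876 -0.1192  0.2331]
    [ 0.618 -0.25   0.017] [ 0.5875 -0.1205  0.2332]
    [ 0.6179 -0.254   0.017 ] [ 0.5876 -0.1223  0.2325]
    [ 0.6179 -0.258   0.017 ] [ 0.5875 -0.1233  0.2331]
    [ 0.6178 -0.2635  0.017 ] [ 0.5874 -0.1247  0.2337]
    [ 0.6177 -0.2662  0.017 ] [ 0.5874 -0.1258  0.2334]
    [ 0.6177 -0.269   0.017 ] [ 0.5873 -0.1266  0.2337]
    [ 0.6176 -0.2759  0.017 ] [ 0.5872 -0.1284  0.2344]
    [ 0.6175 -0.283   0.017 ] [ 0.5871 -0.1305  0.2347]
    [ 0.6174 -0.2887  0.017 ] [ 0.587  -0.132   0.2353]
    [ 0.6173 -0.2915  0.017 ] [ 0.5869 -0.1326  0.2358]
```

>>> jog_arm --commands '[-0.01,0,0.53,0,0,0,40,0,0,0.53,0,0,0,40,0,0,0.53,0,0,0,40,0,0,0.53,0,0,0,40,0,0,0.53,0,0,0,40,0,0,0,0,0,0,40,0,0,0,0,0,0,8,0,0,0,0,0,0,8,0,0,0,0,0,0,8,0,0,0,0,0,0,8]' --newtons 30

```text
t: 5.8
tool_pos: [0.5671, -0.1238, 0.0431]
tool_rot: [2.29, 2.151, -0.004]
contact_force: [-6.6, -1.5, 3.5]
opening: 0.0136
grip_force: 30.9
```

```bash
python3 - <<'E'
from h import *
im=eyes.get_image("top"); a=im["image"]
c=lambda r0,r1:cv2.resize(a[r0:r1,295:350,::-1],None,fx=14,fy=14,interpolation=cv2.INTER_NEAREST)
cv2.imwrite("pics/mk.png",np.vstack([c(192,206),c(228,240)]))
g=cv2.cvtColor(a,cv2.COLOR_RGB2GRAY).astype(int)
for r in (196,197,198,199,200,231,232,233,234,235,236): print(r,g[r,332:348], pts(im,[[340,r]],plane=.018)[0].round(4))
E
```

```text
196 [ 23  41 156 170 166 112  45 109 155 158 101  94 158 162 155 168] [ 0.6152 -0.2524  0.018 ]
197 [ 22  96 159 166 166  93  36 124 163 166  83  46 164 170 169 168] [ 0.6125 -0.2523  0.018 ]
198 [ 21 141 166 170 169  94  36 126 164 168  83  48 161 167 167 167] [ 0.6097 -0.2523  0.018 ]
199 [ 32 132 150 151 152 108  63 113 153 163  83  60 157 168 169 169] [ 0.6069 -0.2523  0.018 ]
200 [ 30  83  97 100 101  96  76  91 120 130  96  91 135 144 143 145] [ 0.6042 -0.2522  0.018 ]
231 [ 86  93  93  86  83  91  84  96  96  92  90 104 104 102 102 102] [ 0.52   -0.2509  0.018 ]
232 [150 128 125  88  66  60  76  85  78  81  84  87  84  85  94  93] [ 0.5173 -0.2509  0.018 ]
233 [180 171 169 158  75  36 148 153 152  99 123 150 151 152 153 125] [ 0.5146 -0.2509  0.018 ]
234 [182 181 182 184  74  33 175 181 181  84 118 179 179 178 179 171] [ 0.512  -0.2508  0.018 ]
235 [180 180 180 140  56  32 174 182 182  67 106 180 182 182 181 181] [ 0.5093 -0.2508  0.018 ]
236 [181 178 178 109  47  29 172 178 179  66 130 177 179 180 179 179] [ 0.5066 -0.2508  0.018 ]
```

View pics/mk.png

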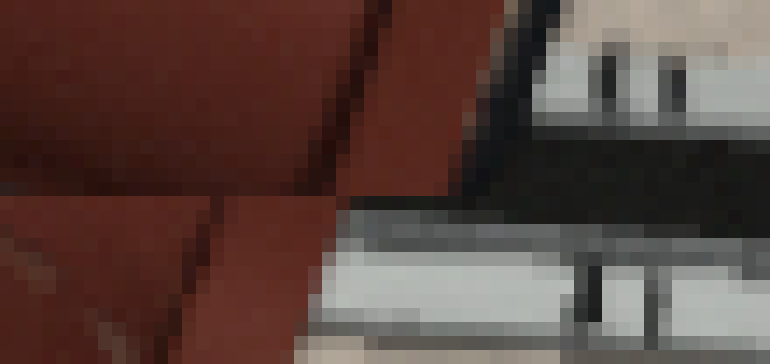

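>>> jog_arm --commands '[0.27,0,0,0,0,0,8,0.27,0,0,0,0,0,8,0.27,0,0,0,0,0,8,0.27,0,0,0,0,0,8,0.27,0,0,0,0,0,8,0.28,0,0,0,0,0,8,0,0,0,0,0,0,8,0,0,0,0,0,0,8]'

```text
t: 6.85
tool_pos: [0.5721, -0.0246, 0.0431]
tool_rot: [-2.287, -2.149, 0.005]
contact_force: [-11.5, 2.7, 8.6]
opening: 0.0133
grip_force: 31.9
```

```bash
python3 - <<'E'
from h import *
im=eyes.get_image("top"); a=im["image"]
cv2.imwrite("pics/mk2.png",cv2.resize(a[180:250,275:360,::-1],None,fx=8,fy=8,interpolation=cv2.INTER_NEAREST))
g=cv2.cvtColor(a,cv2.COLOR_RGB2GRAY).astype(int)
for r in (194,195,196,197,198,231,232,233,234,235): print(r,g[r,292:312],"|",g[r,334:348])
E
```

```text
194 [175 173 174 172 172 174 173 173 150  85  41 148 175 174 172 173 170 167
 165 164] | [156 155 159 163 164 165 164 165 164 163 160 161 161 160]
195 [174 174 173 174 172 173 173 173 148  82  43 147 173 171 172 172 171 172
 170 171] | [163 166 161 161 160 158 156 154 142 143 153 151 143 162]
196 [151 153 153 153 157 160 160 165 141  81  55 149 174 173 174 173 174 172
 172 173] | [168 170 166 164 163 160 160 159 102  94 158 162 155 167]
197 [ 97  98 100 105 113 116 122 131 120  92  97 135 147 148 152 153 155 153
 157 159] | [167 167 166 167 167 167 167 167  82  48 164 169 169 168]
198 [ 40  39  42  52  55  56  69  73  73  73  82  86  87  91  97 100 100 105
 112 117] | [169 169 169 168 168 169 168 168  82  48 161 167 168 167]
231 [184 184 183 184 184 184 124  52  50 158 182 183 182 173 169 169 169 155
 152 150] | [ 94  85  83  99 153 178 178 179 180 179 180 179 180 179]
232 [183 182 183 184 183 184 124  53  47 159 185 184 185 185 183 184 183 184
 185 184] | [125  87  79 101 167 177 178 178 178 177 177 178 178 177]
233 [185 183 182 183 183 183 123  52  45 158 181 183 183 184 183 183 183 184
 183 184] | [169 157 156 161 176 178 178 136 153 175 176 177 176 175]
234 [150 153 162 171 164 175 127  58  45 159 182 183 184 185 182 181 180 181
 181 181] | [183 183 183 182 182 181 181  84 117 178 180 179 179 179]
235 [100 102 112 121 114 123  99  66  64 120 134 137 142 147 149 150 161 159
 158 174] | [181 182 182 182 182 182 182  67 106 180 182 181 181 181]
```

View pics/mk2.png

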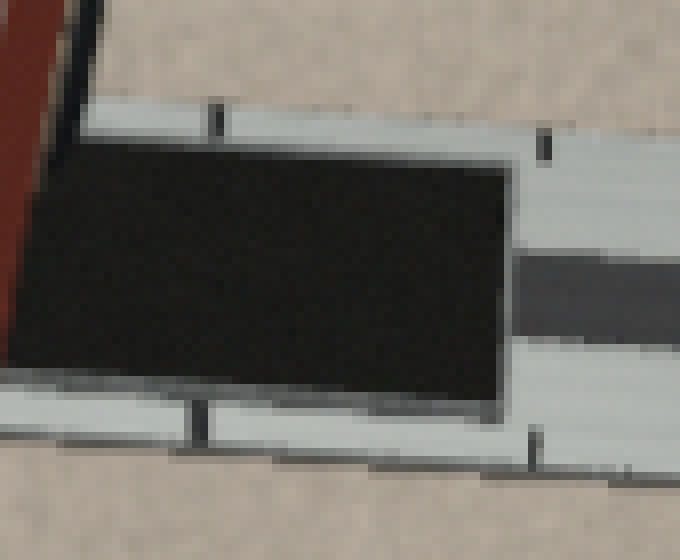

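```bash
python3 - <<'E'
from h import *
g=cv2.cvtColor(cv2.imread("pics/top0.png"),cv2.COLOR_BGR2GRAY).astype(int)
for r in (194,195,231,232,233): print(r,g[r,294:308])
for r in (197,198,233,234): print(r,g[r,332:348])
E
```

```text
194 [156 154 155 157 155 156 159 110  55 133 157 157 154 156]
195 [157 155 155 155 155 156 155 103  50 132 156 155 155 154]
231 [165 165 165 165 165 143  88 143 165 165 163 155 152 152]
232 [163 165 165 165 165 143  82 143 165 166 165 165 165 165]
233 [164 165 164 164 163 130  72 141 165 164 164 164 164 164]
197 [151 150 151 150 149  83  30 112 147 149  72  42 148 153 153 152]
198 [153 152 152 152 152  84  33 114 147 149  73  43 145 151 149 149]
233 [161 154 153 143  66  30 132 138 136  90 110 136 136 137 139 113]
234 [163 164 164 164  67  30 157 163 163  76 105 161 161 161 161 153]
```

>>> jog_arm --commands '[-0.017,0,0,0,0,0,8,-0.017,0,0,0,0,0,8,0,0,0,0,0,0,8,0,0,0,0,0,0,8]'

```text
t: 7.4
tool_pos: [0.572, -0.027, 0.0431]
tool_rot: [-2.287, -2.148, 0.005]
contact_force: [-11.6, 2.9, 8.8]
opening: 0.0135
grip_force: 31.9
```

```bash
python3 - <<'E'
from h import *
print(ctrl.get_obs()["tool_pos"])
im=eyes.get_image("top"); g=cv2.cvtColor(im["image"],cv2.COLOR_RGB2GRAY).astype(int)
for r in (194,195,231,232,233): print(r,g[r,294:308])
E
```

```text
[ 0.57197912 -0.02702932  0.04307204]
194 [173 173 173 173 173 173 175 121  48 135 170 172 173 174]
195 [174 173 172 173 173 173 173 114  44 146 173 172 172 171]
231 [184 184 184 185 184 124  51 146 180 184 183 173 170 169]
232 [183 184 184 184 183 122  52 159 184 185 184 185 185 183]
233 [183 182 183 182 183 118  45 155 182 182 183 182 182 183]
```

>>> jog_arm --commands '[0,0,0,0,0,0,40,0,0,0,0,0,0,40,0,0,0,0,0,0,40,0,0,-0.6,0,0,0,48,0,0,-0.6,0,0,0,48,0,0,-0.6,0,0,0,48,0.5,0,-0.6,0,0,0,48,0.5,0,-0.6,0,0,0,48,0.5,0,-0.4,0,0,0,48,0.5,0,0,0,0,0,48,0,0,0,0,0,0,48,0,0,0,0,0,0,48]'

```text
t: 8.95
tool_pos: [0.5812, 0.0919, 0.2446]
tool_rot: [-2.291, -2.149, 0.001]
contact_force: [-0.5, 0.0, 0.3]
opening: 0.0481
grip_force: 0.0
```

```bash
cat >> h.py <<'E'
def discs(cam="wrist"):
    im=eyes.get_image(cam); g=cv2.cvtColor(im["image"],cv2.COLOR_RGB2HSV)
    mat=cv2.inRange(g,(40,80,20),(90,255,255)); P=cloud(im)
    c=max(cv2.findContours(mat,0,2)[0],key=cv2.contourArea); f=np.zeros_like(mat); cv2.drawContours(f,[cv2.convexHull(c)],-1,255,-1)
    top=((f>0)&(P[...,2]>.0105)&(P[...,2]<.03)).astype(np.uint8)
    n,L,st,ce=cv2.connectedComponentsWithStats(top)
    for i in range(1,n):
        if st[i,4]<40: continue
        ct=max(cv2.findContours((L==i).astype(np.uint8),0,1)[0],key=len)[:,0]
        w=pts(im,ct,plane=.015)[:,:2]*1000; (x,y),r=cv2.minEnclosingCircle(w.astype(np.float32)); 
        m=pts(im,[ce[i]],plane=.015)[0]
        print(st[i,4],st[i,:4],"d",round(2*r,1),"c",round(x/1e3,4),round(y/1e3,4),"mean",m[:2].round(4),"z",np.median(P[L==i][:,2]).round(4))
    return im
E
python3 - <<'E'
from h import *
im=discs(); save(im,"w2.png")
im=eyes.get_image("top"); g=cv2.cvtColor(im["image"],cv2.COLOR_RGB2GRAY)
P=cloud(im);X,Y,Z=np.moveaxis(P,-1,0)
m=((g<50)&(Z>.02)&(Z<.036)&(X>.5)&(X<.63)&(Y>-.28)&(Y<-.03)).astype(np.uint8)
n,L,st,ce=cv2.connectedComponentsWithStats(m); i=1+st[1:,4].argmax(); ct=max(cv2.findContours((L==i).astype(np.uint8),0,1)[0],key=len)[:,0]
print(cv2.minAreaRect((pts(im,ct,plane=.028)[:,:2]*1000).astype(np.float32)),pts(im,[ce[i]],plane=.028))
go(.6138,.1209,.1)
E
```

```text
594 [134  39  27  29] d 30.9 c 0.4656 0.2234 mean [0.4657 0.2236] z 0.0154
316 [203  43  20  21] d 22.1 c 0.5395 0.2173 mean [0.5393 0.2175] z 0.0155
581 [270  48  27  28] d 30.0 c 0.6177 0.2038 mean [0.6177 0.2037] z 0.0153
260 [138 116  18  17] d 23.0 c 0.4537 0.1453 mean [0.4533 0.1453] z 0.0156
894 [198 117  34  35] d 40.1 c 0.5328 0.1276 mean [0.5328 0.1279] z 0.0154
492 [271 125  25  26] d 29.8 c 0.6136 0.1184 mean [0.6137 0.1187] z 0.0153
((565.1615600585938, -147.91842651367188), (193.7207489013672, 77.09721374511719), 87.06671905517578) [[ 0.56504597 -0.14782882  0.028     ]]
cur [0.5812 0.0914 0.2445] yaw 1.5057 tilt [-9.e-04 -3.e-04 -1.e+00] turn shares 0.0 shift shares [0.525 0.51  2.409]
```

View pics/w2.png

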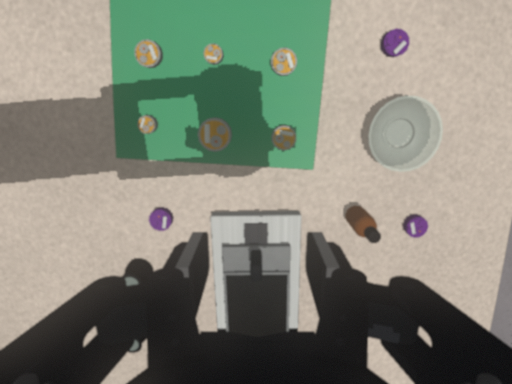

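>>> jog_arm --commands '[0.121,0.128,0.6,0,0,0,46,0.121,0.128,0.6,0,0,0,46,0.121,0.127,0.6,0,0,0,46,0.121,0.127,0.6,0,0,0,46,0,0,0.5,0,0,0,46,0,0,0.5,0,0,0,46,0,0,0.35,0,0,0,46,0,0,0.15,0,0,0,46,0,0,0.05,0,0,0,46,0,0,0,0,0,0,46,0,0,0,0,0,0,46]'

```text
t: 10.42
tool_pos: [0.6147, 0.1194, 0.0094]
tool_rot: [2.29, 2.148, 0.003]
contact_force: [-0.0, 0.1, 0.4]
opening: 0.0461
grip_force: 0.0
```

```bash
python3 -c "
from h import *
go(.6136,.1184,.006)
im=eyes.get_image('wrist');save(im,'w3.png');print(ctrl.get_obs()['opening'])"
```

```text
cur [0.6147 0.1194 0.0094] yaw 1.5069 tilt [ 2.1e-03  1.0e-04 -1.0e+00] turn shares 0.0 shift shares [-0.019 -0.017  0.056]
0.04555332893803769
```

View pics/w3.png

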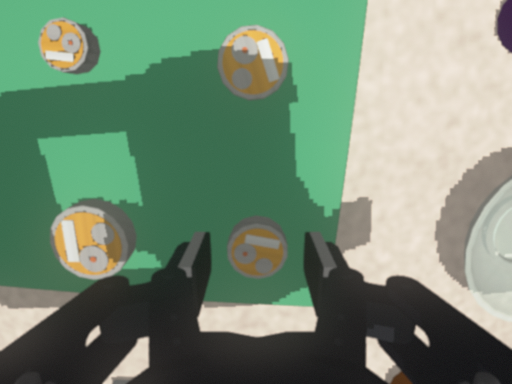

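>>> jog_arm --commands '[-0.02,-0.017,0.07,0,0,0,46,0,0,0,0,0,0,46,0,0,0,0,0,0,24,0,0,0,0,0,0,24,0,0,0,0,0,0,24,0,0,0,0,0,0,24,0,0,-0.05,0,0,0,24,0,0,-0.1,0,0,0,24,0,0,-0.3,0,0,0,24,0,0,-0.55,0,0,0,24,0,0,0,0,0,0,24]' --newtons 35

```text
t: 11.85
tool_pos: [0.6159, 0.1185, 0.0689]
tool_rot: [2.287, 2.146, 0.01]
contact_force: [-0.3, 0.1, 0.1]
opening: 0.0282
grip_force: 34.6
```

```bash
python3 -c "
from h import *
go(.5631,-.206,.075)
im=eyes.get_image('wrist');save(im,'w4.png');print(ctrl.get_obs()['opening'])"
```

```text
cur [0.6159 0.1185 0.0689] yaw 1.5069 tilt [ 8.4e-03  6.0e-04 -1.0e+00] turn shares 0.0 shift shares [-5.453 -0.532 -0.102]
0.028286192688355173
```

View pics/w4.png

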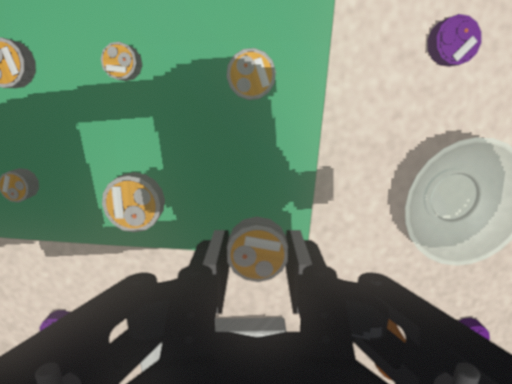

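>>> jog_arm --commands '[0,0,-0.35,0,0,0,24,0,0,-0.35,0,0,0,24,-0.496,-0.048,0,0,0,0,24,-0.496,-0.048,0,0,0,0,24,-0.496,-0.048,0,0,0,0,24,-0.496,-0.048,0,0,0,0,24,-0.496,-0.048,0,0,0,0,24,-0.496,-0.048,0,0,0,0,24,-0.496,-0.048,0,0,0,0,24,-0.496,-0.048,0,0,0,0,24,-0.496,-0.048,0,0,0,0,24,-0.496,-0.048,0,0,0,0,24,-0.496,-0.048,0,0,0,0,24,0,0,0.3,0,0,0,24,0,0,0.4,0,0,0,24,0,0,0.3,0,0,0,24,0,0,0,0,0,0,24,0,0,0,0,0,0,24]'

```text
t: 14.15
tool_pos: [0.5607, -0.2062, 0.0464]
tool_rot: [2.29, 2.149, 0.001]
contact_force: [-0.5, -0.1, 0.7]
opening: 0.0279
grip_force: 34.6
```

```bash
python3 - <<'E'
from h import *
go(.5631,-.206,.0302)
im=eyes.get_image("wrist");save(im,"w5.png");print(ctrl.get_obs()["opening"])
E
```

```text
cur [ 0.5607 -0.2062  0.0464] yaw 1.5073 tilt [ 7.e-04 -3.e-04 -1.e+00] turn shares 0.0 shift shares [0.006 0.04  0.271]
0.028214989523024214
```

View pics/w5.png

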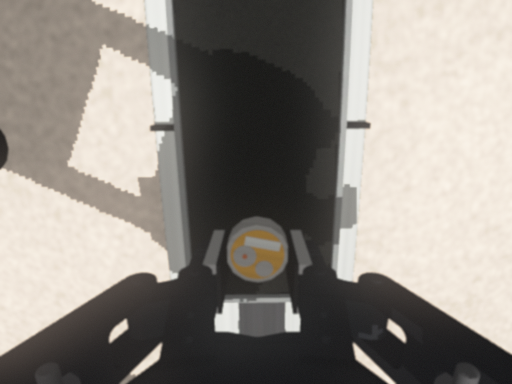

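>>> jog_arm --commands '[0,0.04,0.13,0,0,0,24,0,0,0.12,0,0,0,24,0,0,0,0,0,0,24,0,0,0,0,0,0,32,0,0,0,0,0,0,40,0,0,0,0,0,0,42,0,0,0,0,0,0,42,0,0,-0.2,0,0,0,42,0,0,-0.6,0,0,0,42,0,0,-0.6,0,0,0,42,0,0,0,0,0,0,46]'

```text
t: 15.58
tool_pos: [0.5653, -0.208, 0.1203]
tool_rot: [2.285, 2.144, 0.005]
contact_force: [0.1, 0.8, 0.1]
opening: 0.0457
grip_force: 0.0
```

```bash
python3 - <<'E'
from h import *
go(.6177,.2038,.1)
im=eyes.get_image("wrist"); P=cloud(im); m=(P[...,2]>.034)&(P[...,2]<.046)&(abs(P[...,0]-.563)<.035)&(abs(P[...,1]+.206)<.035)
q=P[m]; print(len(q),q.min(0),q.max(0),np.median(q,0))
E
```

```text
cur [ 0.5653 -0.208   0.1203] yaw 1.5069 tilt [ 0.0079 -0.0041 -1.    ] turn shares 0.0 shift shares [6.905 0.433 0.338]
1215 [ 0.54783296 -0.22056396  0.0340613 ] [ 0.57703431 -0.1911201   0.04327224] [ 0.56251444 -0.20518823  0.04040434]
```

>>> jog_arm --commands '[0.575,0.036,0,0,0,0,46,0.575,0.036,0,0,0,0,46,0.575,0.036,0,0,0,0,46,0.575,0.036,0,0,0,0,46,0.575,0.036,0,0,0,0,46,0.575,0.036,0,0,0,0,46,0.575,0.036,0,0,0,0,46,0.575,0.036,0,0,0,0,46,0.575,0.036,0,0,0,0,46,0.575,0.036,0,0,0,0,46,0.575,0.036,0,0,0,0,46,0.575,0.036,0,0,0,0,46,0,0,0.4,0,0,0,46,0,0,0.3,0,0,0,46,0,0,0,0,0,0,46,0,0,0,0,0,0,46]'

```text
t: 17.62
tool_pos: [0.615, 0.2044, 0.073]
tool_rot: [2.292, 2.148, 0.0]
contact_force: [0.6, 0.3, 0.7]
opening: 0.0459
grip_force: 0.0
```

```bash
python3 - <<'E'
from h import *
discs()
go(.6177,.2038,.0055)
E
```

```text
3425 [108  39  67  67] d 41.2 c 0.5496 0.296 mean [0.5497 0.2963] z 0.0154
1884 [261  56  48  50] d 30.0 c 0.6373 0.2845 mean [0.6373 0.2848] z 0.0153
1409 [ 21 172  44  42] d 33.2 c 0.4672 0.2247 mean [0.4673 0.2244] z 0.0155
802 [129 179  34  32] d 23.4 c 0.5404 0.2181 mean [0.5405 0.2182] z 0.0153
1415 [241 185  43  43] d 30.4 c 0.6186 0.2047 mean [0.6184 0.2049] z 0.0154
616 [ 38 277  30  29] d 26.3 c 0.4539 0.1468 mean [0.4544 0.1465] z 0.0153
cur [0.6155 0.2046 0.0737] yaw 1.5061 tilt [ 1.2e-03  3.0e-04 -1.0e+00] turn shares 0.0 shift shares [-0.01   0.038  1.137]
```

>>> jog_arm --commands '[0,0.045,0.5,0,0,0,46,0,0,0.4,0,0,0,46,0,0,0.24,0,0,0,46,0,0,0,0,0,0,46,0,0,0,0,0,0,24,0,0,0,0,0,0,24,0,0,0,0,0,0,24,0,0,0,0,0,0,24]'

```text
t: 18.68
tool_pos: [0.6188, 0.205, 0.0061]
tool_rot: [2.29, 2.148, 0.003]
contact_force: [-0.3, 0.2, 5.1]
opening: 0.0282
grip_force: 35.0
```

>>> jog_arm --commands '[0,0,-0.1,0,0,0,24,0,0,-0.3,0,0,0,24,0,0,-0.6,0,0,0,24,0,0,-0.75,0,0,0,24,0,0,0,0,0,0,24]'

```text
t: 19.3
tool_pos: [0.621, 0.2055, 0.1161]
tool_rot: [2.287, 2.146, 0.014]
contact_force: [0.3, -0.2, -0.1]
opening: 0.028
grip_force: 34.6
```

```bash
python3 - <<'E'
from h import *
go(.565,-.168,.1)
E
```

```text
cur [0.621  0.2055 0.1161] yaw 1.5069 tilt [ 0.0101  0.0021 -0.9999] turn shares 0.0 shift shares [-6.272 -0.534  0.269]
```

>>> jog_arm --commands '[-0.523,-0.042,0,0,0,0,24,-0.523,-0.042,0,0,0,0,24,-0.523,-0.042,0,0,0,0,24,-0.523,-0.042,0,0,0,0,24,-0.523,-0.042,0,0,0,0,24,-0.523,-0.042,0,0,0,0,24,-0.523,-0.042,0,0,0,0,24,-0.523,-0.042,0,0,0,0,24,-0.523,-0.042,0,0,0,0,24,-0.523,-0.042,0,0,0,0,24,-0.523,-0.042,0,0,0,0,24,-0.523,-0.042,0,0,0,0,24,0,0,0.4,0,0,0,24,0,0,0.5,0,0,0,24,0,0,0.2,0,0,0,24,0,0,0,0,0,0,24,0,0,0,0,0,0,24]'

```text
t: 21.42
tool_pos: [0.5641, -0.1693, 0.0447]
tool_rot: [2.29, 2.148, 0.001]
contact_force: [0.8, 0.3, 0.2]
opening: 0.0278
grip_force: 34.6
```

```bash
cat >> h.py <<'E'
def held():
    im=eyes.get_image("wrist"); P=cloud(im); o=ctrl.get_obs(); t=o["tool_pos"]
    m=(abs(P[...,2]-t[2]-.009)<.008)&(abs(P[...,0]-t[0])<.013)&(abs(P[...,1]-t[1])<.02); q=P[m]
    print("held n",len(q),"med",np.median(q,0).round(4) if len(q) else 0,"y",q[:,1].min() if len(q) else 0,q[:,1].max() if len(q) else 0,"open",o["opening"],"grip",o["grip_force"])
E
python3 - <<'E'
from h import *
held()
go(.565,-.168,.0311)
E
```

```text
held n 2829 med [ 0.5645 -0.1679  0.0539] y -0.18516956741652135 -0.15516834659720158 open 0.027912716928209777 grip 34.61664319038391
cur [ 0.5644 -0.1694  0.045 ] yaw 1.507 tilt [ 0.0022 -0.001  -1.    ] turn shares 0.0 shift shares [0.025 0.009 0.232]
```

>>> jog_arm --commands '[0.03,0,0.12,0,0,0,24,0,0,0.1,0,0,0,24,0,0,0,0,0,0,24,0,0,0,0,0,0,32,0,0,0,0,0,0,40,0,0,0,0,0,0,42,0,0,0,0,0,0,42,0,0,-0.2,0,0,0,42,0,0,-0.6,0,0,0,42,0,0,-0.6,0,0,0,42,0,0,0,0,0,0,46,0,0,0,0,0,0,46]'

```text
t: 22.98
tool_pos: [0.5633, -0.1673, 0.1145]
tool_rot: [2.291, 2.149, 0.0]
contact_force: [-0.4, -0.4, -0.7]
opening: 0.046
grip_force: 0.0
```

```bash
python3 - <<'E'
from h import *
go(.6373,.2848,.1)
im=eyes.get_image("wrist"); P=cloud(im); m=(P[...,2]>.034)&(P[...,2]<.046)&(abs(P[...,0]-.563)<.035)&(abs(P[...,1]+.168)<.019)
q=P[m]; print(len(q),q.min(0),q.max(0),np.median(q,0))
E
```

```text
cur [ 0.5633 -0.1673  0.1145] yaw 1.5068 tilt [ 1.e-04 -0.e+00 -1.e+00] turn shares 0.0 shift shares [7.598 0.749 0.241]
1269 [ 0.54924967 -0.18294919  0.03409551] [ 0.57899584 -0.15341038  0.04257998] [ 0.56420648 -0.16721391  0.04034296]
```

Disc 2 is flat in the tray. Next: (0.637, 0.285).

>>> jog_arm --commands '[0.585,0.058,0,0,0,0,46,0.585,0.058,0,0,0,0,46,0.585,0.058,0,0,0,0,46,0.585,0.058,0,0,0,0,46,0.585,0.058,0,0,0,0,46,0.585,0.058,0,0,0,0,46,0.585,0.058,0,0,0,0,46,0.585,0.058,0,0,0,0,46,0.585,0.058,0,0,0,0,46,0.585,0.058,0,0,0,0,46,0.585,0.058,0,0,0,0,46,0.585,0.058,0,0,0,0,46,0.585,0.058,0,0,0,0,46,0,0,0.4,0,0,0,46,0,0,0.3,0,0,0,46,0,0,0,0,0,0,46,0,0,0,0,0,0,46]'

```text
t: 25.15
tool_pos: [0.6377, 0.2842, 0.072]
tool_rot: [-2.292, -2.148, 0.001]
contact_force: [0.8, -0.5, 0.6]
opening: 0.0461
grip_force: 0.0
```

```bash
python3 - <<'E'
from h import *
discs()
go(.6373,.2848,.0055)
E
```

```text
2604 [ 97 169  60  58] d 41.6 c 0.5497 0.2971 mean [0.5499 0.2972] z 0.0155
1453 [236 184  43  44] d 30.7 c 0.6381 0.2854 mean [0.6379 0.2855] z 0.0153
1088 [ 21 276  40  36] d 34.5 c 0.4679 0.2245 mean [0.4675 0.2252] z 0.0154
cur [0.6383 0.2845 0.0729] yaw 1.5058 tilt [ 8.e-04  2.e-04 -1.e+00] turn shares 0.0 shift shares [ 0.004 -0.016  1.124]
```

>>> jog_arm --commands '[0.013,-0.005,0.5,0,0,0,46,0,0,0.4,0,0,0,46,0,0,0.23,0,0,0,46,0,0,0,0,0,0,46,0,0,0,0,0,0,24,0,0,0,0,0,0,24,0,0,0,0,0,0,24,0,0,0,0,0,0,24]'

```text
t: 26.2
tool_pos: [0.6383, 0.2862, 0.0057]
tool_rot: [2.291, 2.149, 0.003]
contact_force: [0.1, -0.5, 3.6]
opening: 0.028
grip_force: 34.8
```

>>> jog_arm --commands '[0,0,-0.1,0,0,0,24,0,0,-0.3,0,0,0,24,0,0,-0.6,0,0,0,24,0,0,-0.75,0,0,0,24,0,0,0,0,0,0,24,0,0,0,0,0,0,24]'

```text
t: 26.95
tool_pos: [0.6374, 0.2859, 0.11]
tool_rot: [2.291, 2.149, 0.001]
contact_force: [-0.0, -0.2, -1.5]
opening: 0.0279
grip_force: 34.6
```

```bash
python3 - <<'E'
from h import *
go(.567,-.13,.1)
E
```

```text
cur [0.6374 0.2859 0.11  ] yaw 1.5069 tilt [ 4.e-04  1.e-04 -1.e+00] turn shares 0.0 shift shares [-6.993 -0.728  0.167]
```

>>> jog_arm --commands '[-0.538,-0.056,0,0,0,0,24,-0.538,-0.056,0,0,0,0,24,-0.538,-0.056,0,0,0,0,24,-0.538,-0.056,0,0,0,0,24,-0.538,-0.056,0,0,0,0,24,-0.538,-0.056,0,0,0,0,24,-0.538,-0.056,0,0,0,0,24,-0.538,-0.056,0,0,0,0,24,-0.538,-0.056,0,0,0,0,24,-0.538,-0.056,0,0,0,0,24,-0.538,-0.056,0,0,0,0,24,-0.538,-0.056,0,0,0,0,24,-0.538,-0.056,0,0,0,0,24,0,0,0.4,0,0,0,24,0,0,0.5,0,0,0,24,0,0,0.15,0,0,0,24,0,0,0,0,0,0,24,0,0,0,0,0,0,24]'

```text
t: 29.2
tool_pos: [0.5679, -0.1302, 0.0476]
tool_rot: [2.29, 2.149, 0.001]
contact_force: [0.7, -0.0, -0.4]
opening: 0.028
grip_force: 34.6
```

```bash
python3 - <<'E'
from h import *
held()
go(.567,-.13,.031)
E
```

```text
held n 2850 med [ 0.568  -0.1293  0.0573] y -0.1466839603748424 -0.11638845319416342 open 0.02795555414456884 grip 34.62166607379913
cur [ 0.568  -0.1302  0.0479] yaw 1.5071 tilt [ 2.e-03 -7.e-04 -1.e+00] turn shares 0.0 shift shares [ 0.003 -0.018  0.281]
```

>>> jog_arm --commands '[0,-0.02,0.14,0,0,0,24,0,0,0.13,0,0,0,24,0,0,0,0,0,0,24,0,0,0,0,0,0,32,0,0,0,0,0,0,40,0,0,0,0,0,0,42,0,0,0,0,0,0,42,0,0,-0.2,0,0,0,42,0,0,-0.6,0,0,0,42,0,0,-0.6,0,0,0,42,0,0,0,0,0,0,46,0,0,0,0,0,0,46]'

```text
t: 30.75
tool_pos: [0.5658, -0.1299, 0.1145]
tool_rot: [2.291, 2.149, 0.0]
contact_force: [-0.5, 0.1, -0.2]
opening: 0.0458
grip_force: 0.0
```

```bash
python3 - <<'E'
from h import *
go(.466,.2238,.1)
im=eyes.get_image("wrist"); P=cloud(im); m=(P[...,2]>.034)&(P[...,2]<.046)&(abs(P[...,0]-.566)<.035)&(abs(P[...,1]+.13)<.019)
q=P[m]; print(len(q),q.min(0),q.max(0),np.median(q,0))
E
```

```text
cur [ 0.5658 -0.1299  0.1145] yaw 1.5068 tilt [ 2.e-04 -1.e-04 -1.e+00] turn shares 0.0 shift shares [ 5.777 -2.036  0.241]
1259 [ 0.55173971 -0.146477    0.03403964] [ 0.58070596 -0.11670202  0.04249299] [ 0.56646758 -0.13040464  0.04032124]
```

>>> jog_arm --commands '[0.525,-0.185,0,0,0,0,46,0.525,-0.185,0,0,0,0,46,0.525,-0.185,0,0,0,0,46,0.525,-0.185,0,0,0,0,46,0.525,-0.185,0,0,0,0,46,0.525,-0.185,0,0,0,0,46,0.525,-0.185,0,0,0,0,46,0.525,-0.185,0,0,0,0,46,0.525,-0.185,0,0,0,0,46,0.525,-0.185,0,0,0,0,46,0.525,-0.185,0,0,0,0,46,0,0,0.4,0,0,0,46,0,0,0.3,0,0,0,46,0,0,0,0,0,0,46,0,0,0,0,0,0,46]'

```text
t: 32.67
tool_pos: [0.4664, 0.2233, 0.0724]
tool_rot: [-2.292, -2.148, 0.0]
contact_force: [-0.5, -0.1, 0.4]
opening: 0.0457
grip_force: 0.0
```

```bash
python3 - <<'E'
from h import *
discs()
go(.466,.2238,.005)
E
```

```text
3334 [348  55  66  66] d 41.3 c 0.5478 0.2962 mean [0.5478 0.2964] z 0.0153
1452 [235 185  43  43] d 30.5 c 0.4659 0.2242 mean [0.4659 0.2244] z 0.0154
788 [347 192  32  32] d 23.7 c 0.5382 0.218 mean [0.5385 0.2183] z 0.0153
627 [232 291  28  29] d 25.2 c 0.453 0.1465 mean [0.453  0.1467] z 0.0153
cur [0.4668 0.2234 0.0729] yaw 1.506 tilt [ 9.e-04  3.e-04 -1.e+00] turn shares 0.0 shift shares [ 0.005 -0.014  1.132]
```

>>> jog_arm --commands '[0.013,-0.015,0.5,0,0,0,46,0,0,0.4,0,0,0,46,0,0,0.23,0,0,0,46,0,0,0,0,0,0,46,0,0,0,0,0,0,24,0,0,0,0,0,0,24,0,0,0,0,0,0,24,0,0,0,0,0,0,24]'

```text
t: 33.72
tool_pos: [0.4666, 0.2248, 0.0059]
tool_rot: [2.29, 2.148, 0.004]
contact_force: [-0.4, -0.5, 5.0]
opening: 0.0279
grip_force: 35.0
```

>>> jog_arm --commands '[0,0,-0.1,0,0,0,24,0,0,-0.3,0,0,0,24,0,0,-0.6,0,0,0,24,0,0,-0.75,0,0,0,24,0,0,0,0,0,0,24,0,0,0,0,0,0,24]'

```text
t: 34.48
tool_pos: [0.4651, 0.2244, 0.1097]
tool_rot: [2.291, 2.149, 0.0]
contact_force: [-1.2, -0.3, -0.8]
opening: 0.028
grip_force: 34.6
```

```bash
python3 - <<'E'
from h import *
go(.569,-.092,.1)
E
```

```text
cur [0.4651 0.2244 0.1097] yaw 1.5068 tilt [ 1.e-04  0.e+00 -1.e+00] turn shares 0.0 shift shares [-5.152  2.066  0.162]
```

>>> jog_arm --commands '[-0.515,0.207,0,0,0,0,24,-0.515,0.207,0,0,0,0,24,-0.515,0.207,0,0,0,0,24,-0.515,0.207,0,0,0,0,24,-0.515,0.207,0,0,0,0,24,-0.515,0.207,0,0,0,0,24,-0.515,0.207,0,0,0,0,24,-0.515,0.207,0,0,0,0,24,-0.515,0.207,0,0,0,0,24,-0.515,0.207,0,0,0,0,24,0,0,0.4,0,0,0,24,0,0,0.5,0,0,0,24,0,0,0.15,0,0,0,24,0,0,0,0,0,0,24,0,0,0,0,0,0,24]'

```text
t: 36.35
tool_pos: [0.5703, -0.092, 0.0476]
tool_rot: [2.29, 2.149, 0.001]
contact_force: [0.2, 0.8, -0.9]
opening: 0.028
grip_force: 34.6
```

```bash
python3 - <<'E'
from h import *
held()
go(.569,-.092,.031)
E
```

```text
held n 2838 med [ 0.5705 -0.0908  0.0569] y -0.10768421254502096 -0.07789442049374139 open 0.028213423542860296 grip 34.62615787982941
cur [ 0.5705 -0.092   0.0479] yaw 1.507 tilt [ 2.2e-03 -6.0e-04 -1.0e+00] turn shares 0.0 shift shares [-0.002 -0.025  0.281]
```

>>> jog_arm --commands '[0,-0.025,0.14,0,0,0,24,0,0,0.13,0,0,0,24,0,0,0,0,0,0,24,0,0,0,0,0,0,32,0,0,0,0,0,0,40,0,0,0,0,0,0,42,0,0,0,0,0,0,42,0,0,-0.2,0,0,0,42,0,0,-0.6,0,0,0,42,0,0,-0.6,0,0,0,42,0,0,0,0,0,0,40,0,0,0,0,0,0,40]'

```text
t: 37.9
tool_pos: [0.5679, -0.0917, 0.1145]
tool_rot: [2.291, 2.149, 0.0]
contact_force: [-0.3, -0.5, 0.3]
opening: 0.0398
grip_force: 0.0
```

```bash
python3 - <<'E'
from h import *
go(.572,-.027,.043)
im=eyes.get_image("top"); a=im["image"]
cv2.imwrite("pics/t3.png",cv2.resize(a[110:290,100:440,::-1],None,fx=2.35,fy=2.35,interpolation=cv2.INTER_CUBIC))
im=eyes.get_image("wrist"); P=cloud(im); m=(P[...,2]>.034)&(P[...,2]<.046)&(abs(P[...,0]-.566)<.035)&(abs(P[...,1]+.09)<.019)
q=P[m]; print(len(q),q.min(0),q.max(0),np.median(q,0))
E
```

```text
cur [ 0.5679 -0.0917  0.1145] yaw 1.5069 tilt [ 1.e-04 -0.e+00 -1.e+00] turn shares 0.0 shift shares [ 1.080e+00 -1.000e-03  1.191e+00]
1275 [ 0.5539802  -0.10761319  0.0340321 ] [ 0.58340731 -0.07821292  0.04244498] [ 0.56869188 -0.09195856  0.04035162]
```

View pics/t3.png

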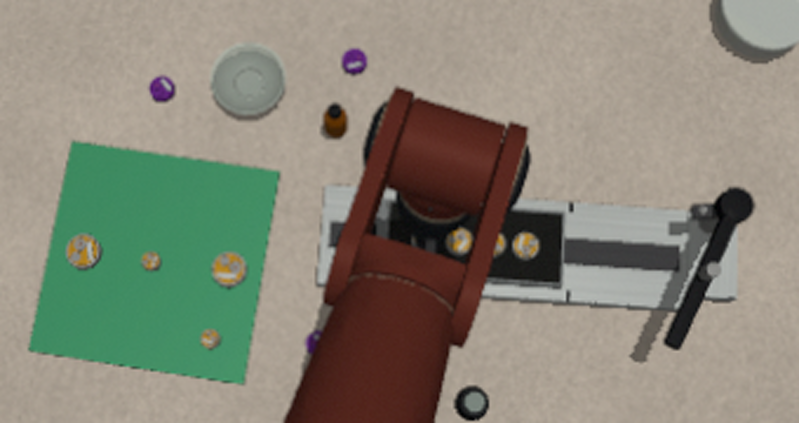

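>>> jog_arm --commands '[0,0,0,0,0,-0.12,40,0.54,0,0,0,0,0,40,0.54,-0.03,0,0,0,0,40,0,0,0.5,0,0,0,40,0,0,0.5,0,0,0,40,0,0,0.19,0,0,0,40,0,0,0,0,0,0,40,0,0,0,0,0,0,40]'

```text
t: 39.0
tool_pos: [0.5706, -0.0272, 0.0442]
tool_rot: [2.277, 2.162, 0.002]
contact_force: [0.9, -0.5, -0.4]
opening: 0.0404
grip_force: 0.0
```

```bash
python3 - <<'E'
from h import *
go(.571,-.027,.043)
E
```

```text
cur [ 0.5706 -0.0272  0.0442] yaw 1.5186 tilt [ 2.e-03 -3.e-04 -1.e+00] turn shares 0.0 shift shares [0.004 0.007 0.02 ]
```

>>> jog_arm --commands '[0,0,0,0,0,0,8,0,0,0,0,0,0,8,0,0,0,0,0,0,8,0,0,0,0,0,0,8,0,0,0,0,0,0,8]' --newtons 30

```text
t: 39.62
tool_pos: [0.5719, -0.0273, 0.0445]
tool_rot: [2.275, 2.16, 0.006]
contact_force: [6.0, -0.5, -3.2]
opening: 0.0135
grip_force: 35.3
```

>>> jog_arm --commands '[-0.08,0,0,0,0,0,8,-0.18,0,0,0,0,0,8,-0.24,0,0,0,0,0,8,-0.24,0,0,0,0,0,8,-0.24,0,0,0,0,0,8,-0.24,0,0,0,0,0,8,-0.24,0,0,0,0,0,8,-0.2,0,0,0,0,0,8,-0.12,0,0,0,0,0,8,-0.05,0,0,0,0,0,8,0,0,0,0,0,0,8,0,0,0,0,0,0,8]'

```text
t: 41.12
tool_pos: [0.5664, -0.1373, 0.0445]
tool_rot: [2.275, 2.159, 0.005]
contact_force: [6.5, -0.8, -3.0]
opening: 0.0132
grip_force: 35.3
```

```bash
python3 - <<'E'
from h import *
print(ctrl.get_obs()["tool_pos"])
im=eyes.get_image("top"); g=cv2.cvtColor(im["image"],cv2.COLOR_RGB2GRAY).astype(int)
for r in (196,197,198,232,233,234,235): print(r,g[r,332:348])
E
```

```text
[ 0.56636513 -0.13727922  0.04449384]
196 [ 53  53  52  51  53  66  36  24  22 114  91  69  96 157 154 166]
197 [ 50  51  53  52  63  63  33  21  43 142  70  28  96 165 168 168]
198 [ 51  51  51  51  56  43  26  22 101 161  75  27  95 162 166 164]
232 [148 128 123  86  79  76  76  85  78  80  72  85  83  84  92  92]
233 [179 171 169 157 155 153 153 152 151  59  38 119 150 151 152 125]
234 [182 181 181 181 181 180 181 180 179  55  29 140 178 177 178 168]
235 [179 178 178 179 179 181 180 181 180  56  33 141 179 179 178 181]
```

>>> jog_arm --commands '[0.015,0,0,0,0,0,8,0,0,0,0,0,0,8,0,0,0,0,0,0,8]'

```text
t: 41.55
tool_pos: [0.5664, -0.1366, 0.0445]
tool_rot: [2.274, 2.159, 0.005]
contact_force: [6.3, -2.0, -1.6]
opening: 0.0135
grip_force: 35.2
```

```bash
python3 - <<'E'
from h import *
print(ctrl.get_obs()["tool_pos"])
im=eyes.get_image("top"); g=cv2.cvtColor(im["image"],cv2.COLOR_RGB2GRAY).astype(int)
for r in (197,198,234,235): print(r,g[r,336:348])
E
```

```text
[ 0.56640063 -0.13659546  0.04449395]
197 [ 74  49  28  22  96 159  74  33 130 166 168 167]
198 [ 66  36  22  45 145 165  74  33 127 163 166 166]
234 [181 180 181 179 181  59  31 176 180 178 178 169]
235 [179 181 181 180 181  58  32 177 180 180 180 181]
```

>>> jog_arm --commands '[0,0,0,0,0,0,16,0,0,0,0,0,0,30,0,0,0,0,0,0,40,0,0,0,0,0,0,40,0,0,-0.4,0,0,0,40,0,0,-0.6,0,0,0,40,0,0,-0.6,0,0,0,40,0,0,-0.6,0,0,0,40,0,0,-0.6,0,0,0,40,0,0,-0.45,0,0,0,40,-0.5,0,0,0,0,0,40,-0.5,0,0,0,0,0,40,-0.5,0,0,0,0,0,40,-0.5,0,0,0,0,0,40,-0.5,0,0,0,0,0,40,-0.5,0,0,0,0,0,40,-0.5,0,0,0,0,0,40,-0.4,0,0,0,0,0,40,0,0,0,0,0,0,40]'

```text
t: 43.98
tool_pos: [0.5514, -0.3706, 0.2375]
tool_rot: [-2.28, -2.16, -0.0]
contact_force: [0.7, 0.3, 0.8]
opening: 0.0402
grip_force: 0.0
```

>>> jog_arm --commands '[0,0,0,0,0,-0.95,40,0,0,0,0,0,-0.95,40,0,0,0,0,0,-0.95,40,0,0,0,0,0,-0.95,40,0,0,0,0,0,-0.95,40,0,0,0,0,0,-0.95,40,0,0,0,0,0,-0.95,40,0,0,0,0,0,-0.95,40,0,0,0,0,0,-0.95,40,0,0,0,0,0,-0.95,40,0,0,0,0,0,-0.95,40,0,0,0,0,0,-0.95,40,0,0,0,0,0,0,40,0,0,0,0,0,0,40]'

```text
t: 45.72
tool_pos: [0.5519, -0.3688, 0.2379]
tool_rot: [-0.752, -3.05, -0.0]
contact_force: [-0.1, 0.3, -0.0]
opening: 0.0397
grip_force: 0.0
```

```bash
python3 - <<'E'
from h import *
go(.519,-.383,.2)
im=eyes.get_image("wrist"); save(im,"w6.png"); P=cloud(im); X,Y,Z=np.moveaxis(P,-1,0)
r=(X>.4)&(X<.66)&(Y>-.5)&(Y<-.3)
for n,m in (("knob",r&(Z>.135)&(Z<.155)),("bar",r&(Z>.11)&(Z<.122))):
    q=P[m]; print(n,len(q)); 
    if len(q): print(q.mean(0),q.min(0),q.max(0),cv2.minAreaRect((q[:,:2]*1000).astype(np.float32)))
E
```

```text
cur [ 0.5519 -0.3688  0.2379] yaw 2.6581 tilt [-1.e-04  3.e-04 -1.e+00] turn shares 0.0 shift shares [ 0.376 -0.464  0.632]
knob 373
[ 0.52031827 -0.38365178  0.14702219] [ 0.5129956  -0.3920032   0.13608274] [ 0.52849682 -0.37660306  0.14978351] ((520.6266479492188, -384.31475830078125), (15.010967254638672, 15.339149475097656), 16.943681716918945)
bar 4480
[ 0.52790937 -0.38685338  0.11755009] [ 0.44236497 -0.43878151  0.11000755] [ 0.61577206 -0.34036164  0.12188786] ((531.396484375, -385.2768249511719), (30.575214385986328, 188.9593048095703), 63.26571273803711)
```

View pics/w6.png

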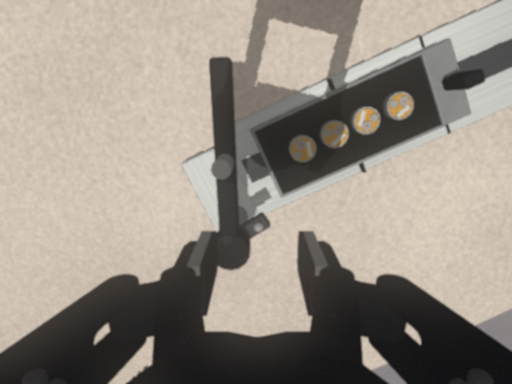

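```bash
python3 - <<'E'
from h import *
im=eyes.get_image("wrist"); P=cloud(im); X,Y,Z=np.moveaxis(P,-1,0)
r=(X>.4)&(X<.585)&(Y>-.45)&(Y<-.3)&(Z>.112)&(Z<.122)&(np.hypot(X-.5206,Y+.3845)>.02)
q=P[r][:,:2]; vx,vy,x0,y0=cv2.fitLine(q.astype(np.float32),cv2.DIST_HUBER,0,.001,.001).ravel(); print(vx,vy,np.degrees(np.arctan2(vy,-vx)))
s=np.sign(-vx); d=np.array([vx,vy])*s; c=np.array([x0,y0]); k=np.array([.5206,-.3845]); k2=c+d*((k-c)@d); h=k2-.085*d
print("knob on axis",k2,"hinge",h,"tip",(q-h)@d@np.ones(1) if 0 else ((q-h)@d).max())
print("hinge cap pixel",pts(im,[[233,250]],plane=.124))
yaw=np.arctan2(d[1],d[0]); print("yaw",yaw); go(k2[0],k2[1],.2,yaw); print(ctrl.get_obs()["q"].round(2))
E
```

```text
0.8943807 -0.4473066 -153.42899
knob on axis [ 0.52066157 -0.38437689] hinge [ 0.59668393 -0.42239795] tip 0.16939893033642786
hinge cap pixel [[ 0.59369022 -0.41665774  0.124     ]]
yaw 2.6778412
cur [ 0.5519 -0.3691  0.2379] yaw 2.6583 tilt [-0.e+00  2.e-04 -1.e+00] turn shares -0.2 shift shares [ 0.351 -0.461  0.632]
[-0.7   0.14  1.51  0.    1.49 -1.79]
```

>>> jog_arm --commands '[0,0,0,0,0,-0.2,40,0.175,-0.23,0,0,0,0,40,0.175,-0.23,0,0,0,0,40,0,0,0.3,0,0,0,40,0,0,0.5,0,0,0,40,0,0,0.5,0,0,0,40,0,0,0.4,0,0,0,40,0,0,0.16,0,0,0,40,0,0,0,0,0,0,40,0,0,0,0,0,0,40]'

```text
t: 47.08
tool_pos: [0.5212, -0.3853, 0.1276]
tool_rot: [0.72, 3.056, -0.002]
contact_force: [-0.3, -0.3, -0.6]
opening: 0.04
grip_force: 0.0
```

```bash
python3 - <<'E'
from h import *
go(.5207,-.3844,.126,2.678)
im=eyes.get_image("wrist"); P=cloud(im); X,Y,Z=np.moveaxis(P,-1,0)
q=P[(Z>.138)&(Z<.155)&(np.hypot(X-.5206,Y+.3845)<.014)]; print(len(q),q.min(0),q.max(0),q.mean(0))
E
```

```text
cur [ 0.5212 -0.3853  0.1276] yaw 2.6788 tilt [ 0.0016 -0.0014 -1.    ] turn shares 0.01 shift shares [0.015 0.009 0.027]
1127 [ 0.51284903 -0.39234691  0.13805624] [ 0.52852998 -0.37713024  0.14973856] [ 0.51918802 -0.38407308  0.1465275 ]
```

>>> jog_arm --commands '[0.015,0.009,0,0,0,0,21,0,0,0,0,0,0,21,0,0,0,0,0,0,21,0,0,0,0,0,0,21,-0.0018,0.0708,0,0,0,0.5,21,-0.0018,0.0708,0,0,0,0.5,21,-0.0071,0.1414,0,0,0,1,21,-0.0071,0.1414,0,0,0,1,21,-0.0071,0.1414,0,0,0,1,21,-0.0071,0.1414,0,0,0,1,21]'

```text
t: 48.38
tool_pos: [0.5476, -0.3519, 0.1263]
tool_rot: [-1.459, -2.782, 0.0]
contact_force: [-0.4, -0.8, -1.1]
opening: 0.0206
grip_force: 0.3
```

```bash
python3 - <<'E'
from h import *
o=ctrl.get_obs(); print(o["contact_force"],o["opening"],o["grip_force"])
yaw=2.678-.5; go(.5967+.085*np.cos(yaw),-.4224+.085*np.sin(yaw),.1276,yaw)
im=eyes.get_image("wrist"); P=cloud(im); X,Y,Z=np.moveaxis(P,-1,0); t=o["tool_pos"]
q=P[(Z>.138)&(Z<.155)&(np.hypot(X-t[0],Y-t[1])<.012)]; print(len(q),q.min(0),q.max(0))
E
```

```text
[-0.415948   -0.82894896 -1.13117862] 0.02058974013012946 0.2586614806205034
cur [ 0.5476 -0.3519  0.1263] yaw 2.1755 tilt [-5.e-04 -0.e+00 -1.e+00] turn shares -0.03 shift shares [-0.016  0.001 -0.022]
1294 [ 0.53590683 -0.3622153   0.13801872] [ 0.55959489 -0.34060722  0.15496865]
```

Tracking well; finish the swing (0.66 rad left).

>>> jog_arm --commands '[-0.0071,0.1414,0,0,0,1,21,-0.0071,0.1414,0,0,0,1,21,-0.0071,0.1414,0,0,0,1,21,-0.0071,0.1414,0,0,0,1,21,-0.0018,0.0708,0,0,0,0.5,21,-0.0018,0.0708,0,0,0,0.5,21,-0.0018,0.0708,0,0,0,0.5,21,-0.0018,0.0708,0,0,0,0.5,21,-0.0018,0.0708,0,0,0,0.5,21,0,0,0,0,0,0,21,0,0,0,0,0,0,21]'

```text
t: 49.8
tool_pos: [0.5996, -0.3369, 0.1262]
tool_rot: [-2.266, -2.176, 0.0]
contact_force: [0.1, 0.0, 0.2]
opening: 0.0205
grip_force: 0.0
```

```bash
cat >> h.py <<'E'
def bar():
    im=eyes.get_image("wrist"); P=cloud(im); X,Y,Z=np.moveaxis(P,-1,0); t=ctrl.get_obs()["tool_pos"]; print(ctrl.get_obs()["contact_force"])
    q=P[(Z>.11)&(Z<.1205)&(X>.5)&(X<.68)&(Y>t[1]+.02)&(Y<-.2)][:,:2]
    if len(q)<50: print("few",len(q)); return
    vx,vy,x0,y0=cv2.fitLine(q.astype(np.float32),cv2.DIST_HUBER,0,.001,.001).ravel(); print(len(q),"bar angle",np.degrees(np.arctan2(vy,vx)),"want 87",(x0,y0),q.max(0))
E
python3 - <<'E'
from h import *
bar(); go(.5967+.085*.0527,-.4224+.0849,.126,1.518)
E
```

```text
[ 0.08834613 -0.23456626 -0.61177744]
4812 bar angle 89.740616 want 87 (np.float32(0.59871507), np.float32(-0.28351292)) [ 0.60767726 -0.25240934]
cur [ 0.5996 -0.3369  0.1263] yaw 1.5296 tilt [-1.e-04  0.e+00 -1.e+00] turn shares 0.12 shift shares [-0.008  0.028  0.004]
```

>>> jog_arm --commands '[0,0.03,0,0,0,0.1,21,0,0.03,0,0,0,0,21,0,0.02,0,0,0,0,21,0,0,0,0,0,0,21,0,0,0,0,0,0,21]'

```text
t: 50.48
tool_pos: [0.6039, -0.337, 0.1262]
tool_rot: [-2.278, -2.162, 0.001]
contact_force: [-4.1, 2.5, 2.2]
opening: 0.0206
grip_force: 2.4
```

```bash
python3 - <<'E'
from h import *
bar(); go(.5967+.085*.0527,-.4224+.0849,.126,1.518)
E
```

```text
[-4.13529433  1.46450431  2.33273526]
4802 bar angle 87.26577 want 87 (np.float32(0.6042178), np.float32(-0.2836541)) [ 0.6139294  -0.25250115]
cur [ 0.604  -0.337   0.1262] yaw 1.5188 tilt [-1.4e-03  4.0e-04 -1.0e+00] turn shares 0.01 shift shares [-0.011 -0.046  0.003]
```

>>> jog_arm --commands '[0,-0.03,0,0,0,0,30,0,0,0,0,0,0,40,0,0,0,0,0,0,40,0,0,0,0,0,0,40,0,0,-0.3,0,0,0,40,0,0,-0.6,0,0,0,40,0,0,-0.6,0,0,0,40,0,0,-0.5,0,0,0,40,-0.5,0,0,0,0,0,40,-0.5,0,0,0,0,0,40,0,0,0,0,0,0,40,0,0,0,0,0,0,40]'

```text
t: 52.02
tool_pos: [0.5992, -0.3972, 0.2453]
tool_rot: [-2.278, -2.161, -0.0]
contact_force: [0.7, -0.2, -0.5]
opening: 0.04
grip_force: 0.0
```

```bash
python3 - <<'E'
from h import *
bar()
im=eyes.get_image("wrist"); P=cloud(im); m=((P[...,2]>.036)&(P[...,2]<.046)&(abs(P[...,0]-.56)<.035)&(P[...,1]<-.17)&(P[...,1]>-.36)).astype(np.uint8)
n,L,st,ce=cv2.connectedComponentsWithStats(m)
for i in range(1,n):
    if st[i,4]>60: print(st[i,4],np.median(P[L==i],0).round(4))
im=eyes.get_image("top"); a=im["image"]
cv2.imwrite("pics/t4.png",cv2.resize(a[110:290,100:440,::-1],None,fx=2.35,fy=2.35,interpolation=cv2.INTER_CUBIC))
g=cv2.cvtColor(a,cv2.COLOR_RGB2GRAY).astype(int)
for r in (197,198,234,235): print(r,g[r,336:348])
E
```

```text
[-0.03396319  0.25258707  0.6005929 ]
2881 bar angle 87.15444 want 87 (np.float32(0.60277057), np.float32(-0.30852416)) [ 0.61368869 -0.2524687 ]
700 [ 0.5607 -0.2417  0.0404]
667 [ 0.5582 -0.2776  0.0404]
606 [ 0.5569 -0.3156  0.0405]
197 [170 170 170 168 170 169  76  32 134 171 173 155]
198 [172 140 133 133 135 168  74  25 128 168 169 169]
234 [102 102 101 101 101  41  32 180 183 183 182 173]
235 [100 100 102 102 101  40  20 183 184 185 185 185]
```

View pics/t4.png

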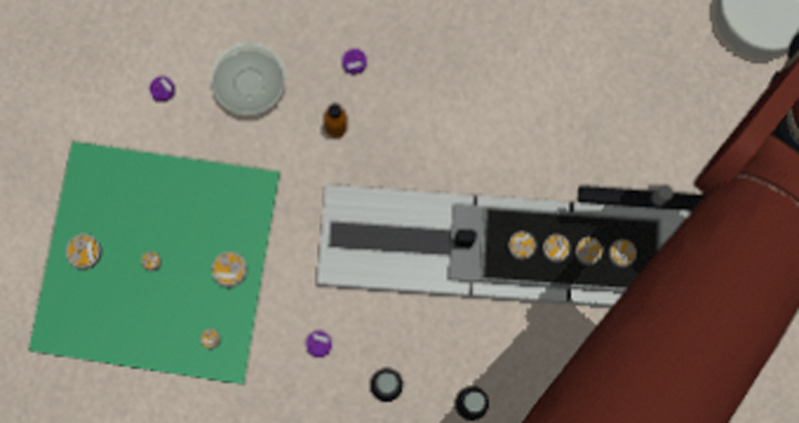

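The top picture shows four movements in the tray (crop pixels about 522–622, 247). The pointer is on the viewing mark (570), the bar lies along the far edge (580–700, 197), and the bystanders have not moved.

```bash
python3 -c "
from h import *
print(job.finish_job())"
```

```text
the job is handed in; nothing more can be done
None
```

The job is done and handed in: all four middle-size movements present lie flat in the tray, the carriage pointer is on the viewing mark to within about half a millimetre, the light bar is swung home along the tray, and the look-alikes and bystanders were left where they were.

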